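# Unscrew the hand nut from the washer's lint strainer

### The arm

A 6-joint arm with a two-finger parallel gripper is mounted at the origin on the work surface. World frame = base frame: x ahead of the robot, y to its left, z up, the work surface at z = 0. Lengths are in m, angles in rad, forces in N, time in s.
With the tool pointing down it reaches from about 0.35 to 0.775 m from the base axis. Payload 7.3 kg.
Tool frame: the origin (TCP) lies midway between the tips of the shut fingers; the grasp point (between the pads) lies 19 mm behind it (robot.grip_depth is the z of the grasp point in the tool frame, in m); z points along the fingers, y is the line along which they close (so a half turn about z gives the same grasp; the last joint's range is limited). The gripper opens to 92 mm and grips with 3 to 60 N. Pads are 19 mm wide; open, the fingers measure 130 mm over their backs; the gripper's body (75 mm by 190 mm) begins 47 mm behind the grasp point.
Start: joints at [1.032, 0.342, 1.524, -0, 1.275, -0.146], TCP at [0.201, 0.485, 0.227] pointing down, gripper open.
Joint ranges: [-2.53, 2.53], [-0.77, 2.02], [0.04, 2.7], [-1, 4.14], [0.28, 2.66], [-3.11, 3.11]. Speed limits (rad/s): [2.57, 2.57, 3.14, 3.14, 3.14, 3.14].

### API

Orientations are given as [roll, pitch, yaw] about the fixed x, y, z axes, in that order (R = Rz(yaw) Ry(pitch) Rx(roll)).
In Python, from cell import robot, viewer gives the robot as it stands.
- The arm moves only by the tool step_arm, never from a script. Its argument "increments" is a list of rows, each an object with "delta_pos": the shift along the tool's x, y, z in cm, a list of three; "dr": the turn, a rotation vector about the tool's x, y, z in degrees, a list of three; "fingers": the closure, from -1 (fully open) to 1 (shut), so that 0 is half open. In form: [{"delta_pos": [tx, ty, tz], "dr": [wx, wy, wz], "fingers": fingers}, ...]. A call has exactly 5 rows; each row is the pose to reach, as a shift and turn from the pose commanded when the call began, along the tool's axes at that moment; what a row does not reach only later rows make up. A row lasts 1/8 s, in which the tool goes at most 62.5 mm and 10.7 degrees, less where a joint would pass 70% of its speed; a pose out of reach is approached as far as the arm can. A call with a gripper value outside its range is refused whole. The fingers move at their own pace and stop on an object; "newtons" is the grip in N (left out, the last holds). Time passes only in rows, so rows that repeat a pose let the fingers close, or fill a call up. It gives the time, the measured TCP pose, the force, the opening and the grip force at its end, in the units of the state.
- robot.observe(): the state, without advancing time (a new reading comes with each control period).
- viewer.read_camera(name): name is "scene" or "top" or "wrist"; returns the picture (384x512x3 uint8, red, green, blue); there is no depth.
- viewer.camera_params(name): a dict with "K" (3x3 intrinsics, pixels), "T" (4x4, takes a point from camera to world coordinates). Camera axes: x right, y down, z forward; pixel columns grow to the right and rows downward; lengths in m; the calibration is good to about 2 mm. A picture is of the moment at which its call begins: read the wrist's pose just before it. camera_params takes no time and is no camera call; for the wrist camera it gives the pose at the moment of the call.
- robot.hand_in(): hands the job in; it is judged then, once.
The state is a dict: "time": time; "qpos": joint angles; "qvel": joint speeds; "joint_efforts": joint torques, N m; "tool_pos": TCP position; "tool_rot": TCP orientation; "contact_force": force on the tool from outside, world axes, zero at the start; "torque": the same for the moment, N m; "opening": finger opening in m; "grip_force": force on a finger pad.
Only numpy, scipy, OpenCV 4.12 (cv2) and the standard library are available. Lean on these libraries where they do the work, as an engineer would, in place of code of your own. Each camera call takes 0.05 s, during which the arm holds its last target. There are 200 camera calls.

### The job

The lint strainer is due for cleaning: unscrew the yellow hand nut anticlockwise all the way off its threaded stud, without tearing it off, and lift it clear. Then set it down gently, standing upright in the middle of the white wire basket, let go of it, and leave the other things on the counter where they are.

Things in the scene. Friction and masses are not known exactly. Their poses are not given: they have to be found in the camera images.
- knurl_nut: Loose yellow plastic hand nut: a knurled ring 60 mm in outside diameter, 36 mm high, 40 mm bore, about 110 g, with a black mark on top. It starts screwed down on the strainer's stud. It can be gripped across its diameter at any yaw, from above. Origin: centre of its underside; z up along its axis, x towards the black mark.
- seat (a point): Centre of the steel seat (52 mm across, 70 mm above the counter) on the fixed lint strainer, on which the nut's underside rests at the start; z up. Right-hand thread: the nut rises 28 mm a turn (4.5 mm a radian), has about 4 mm of axial play and stays put when let go. It leaves the thread after 0.5 to 0.6 of a turn (at most 3.8 rad); turning farther does no harm.
- stud_tip (a point): Tip of the steel stud, 37 mm across its thread, in the strainer's middle: 42 mm above the seat, 6 mm above the top of the seated nut. The nut must be lifted straight up past it.
- lid (a point): Centre of the strainer's round white lid, 140 mm in diameter, its top 58 mm above the counter; the seat's boss rises 12 mm from it. Two brass pipe stubs stick out of the pot below the lid, to 94 mm from the axis.
- basket: White wire basket fixed to the counter, with a solid floor: 170 mm (its x) by 150 mm (its y), walls of 4 mm wire 42 mm high. Its floor is 4 mm above its origin. It stands left or right of the strainer. Origin: centre of its underside on the counter, z up.
- tablet_box: Bystander: blue box with a white lid, 124 x 104 x 84 mm, on the side of the strainer away from the basket. Origin: centre of its underside.
- detergent: Bystander: white round bottle, 100 mm in diameter, 240 mm tall, beyond the strainer to the left. Origin: centre of its underside.
- spray: Bystander: clear spray bottle, 64 mm in diameter, 190 mm tall, beyond the strainer to the right. Origin: centre of its underside.
- scoop: Bystander: green measuring mug, 76 mm in diameter, 70 mm tall. Origin: centre of its underside.
- brush: Bystander: blue brush lying on the counter beyond the strainer. Origin: on its underside.
- cartridge: Bystander: white spare strainer cartridge (solid spool), 66 mm in diameter, 90 mm tall, near the robot on the left. Origin: centre of its underside.
- driver: Bystander: red screwdriver, 180 mm long, lying between the robot and the strainer. Origin: on its underside.
Mind the look-alikes: they are no part of the job. Of the things that look like the basket, the larger one is meant.

How it is judged:
By the outcome, as a careful person would: the job done as asked, in the order asked, and still so for the second after the job is handed in, with the robot touching nothing.
It also fails if it takes over 61 s, if anything falls off the work surface, if the arm or the gripper's body presses on something with over 40 N, if the wrist force passes 120 N, or if a joint passes its speed limit or range.

## Working session

There is one attempt and no reset: what is moved stays moved. The work goes in short steps, Python scripts to look and compute and a tool call to move; the robot and the scene stay as the last step left them, time stands still between calls to the robot, and variables do not carry over. Pictures are saved under pics/ and viewed, at most 10 in all, crops included, and the job is handed in when it is done.

Besides the shell and the picture viewer there is one more tool, called after "Call:" in YAML: its name, and indented under it one key for each argument. step_arm: Moves the arm, as the interface text tells. Its arguments: {"type":"object","properties":{"increments":{"type":"array"},"newtons":{"type":"number"}},"required":["increments"]}

```bash
mkdir -p pics; ls; python3 - <<'E'
from cell import robot, viewer
import cv2,numpy as np
s=robot.observe(); print({k:np.round(v,3) for k,v in s.items()}, robot.grip_depth)
for n in ("scene","top"):
    cv2.imwrite(f"pics/{n}0.png",cv2.resize(viewer.read_camera(n)[...,::-1],(768,576),interpolation=cv2.INTER_CUBIC))
    p=viewer.camera_params(n); print(n,np.round(p["K"],1).tolist(),np.round(p["T"],3).tolist())
E
```

```text
pics
{'time': np.float64(0.0), 'qpos': array([ 1.032,  0.343,  1.525,  0.   ,  1.275, -0.146]), 'qvel': array([ 0.   , -0.002,  0.   ,  0.001,  0.001,  0.001]), 'joint_efforts': array([  0.   , -43.125, -24.422,   0.072,   0.056,  -0.   ]), 'tool_pos': array([0.201, 0.485, 0.226]), 'tool_rot': array([-3.14 , -0.   ,  2.749]), 'contact_force': array([ 0.342, -0.063, -0.439]), 'torque': array([-0.011, -0.019,  0.031]), 'grip_force': np.float64(0.0), 'opening': np.float64(0.092)} -0.0188
scene [[448.5, 0.0, 254.6], [0.0, 448.5, 192.7], [0.0, 0.0, 1.0]] [[-0.724, 0.4, -0.562, 1.281], [0.69, 0.43, -0.582, 0.85], [0.009, -0.809, -0.588, 0.921], [0.0, 0.0, 0.0, 1.0]]
top [[358.2, 0.0, 253.4], [0.0, 358.2, 191.3], [0.0, 0.0, 1.0]] [[0.024, -0.992, 0.122, 0.327], [-1.0, -0.022, 0.014, 0.01], [-0.011, -0.122, -0.992, 1.258], [0.0, 0.0, 0.0, 1.0]]
```

View pics/scene0.png

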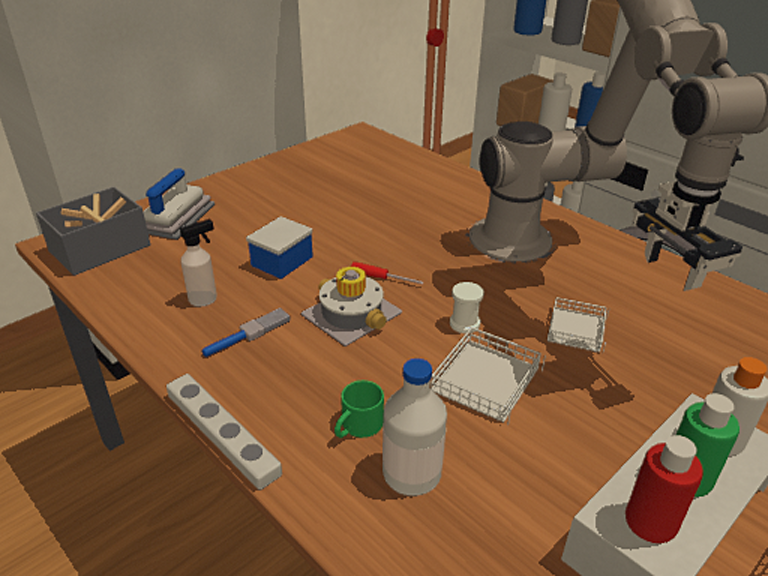

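View pics/top0.png

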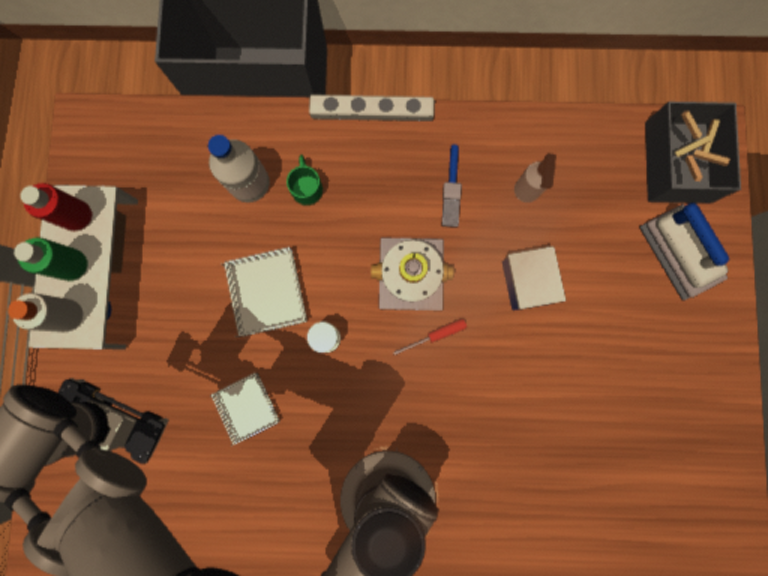

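Top view (768x576): the nut is at (414,267) on the strainer. There are two basket-like things: a larger one at (266,290) and a smaller one at (245,408). The larger one fits the description, and it stands left of the strainer with the blue box on the other side. I'll confirm in a crop and measure.

```bash
cat > h.py <<'E'
from cell import robot, viewer
import cv2,numpy as np
def ray(name,uv,z,p=None):
    p=p or viewer.camera_params(name); K,T=p["K"],p["T"]
    d=T[:3,:3]@np.linalg.solve(K,[uv[0],uv[1],1]); return T[:3,3]+d*(z-T[2,3])/d[2]
def proj(name,X,p=None):
    p=p or viewer.camera_params(name); T=p["T"]
    c=p["K"]@(T[:3,:3].T@(np.asarray(X)-T[:3,3])); return c[:2]/c[2]
def yellow(im):
    h=cv2.cvtColor(im,cv2.COLOR_RGB2HSV); return cv2.inRange(h,(20,130,110),(35,255,255))
E
python3 - <<'E'
from h import *
im=viewer.read_camera("top")
m=yellow(im); n,l,st,c=cv2.connectedComponentsWithStats(m)
for i in range(1,n):
    if st[i,4]>15: print("yel",st[i],c[i],ray("top",c[i],.106).round(4))
im2=viewer.read_camera("scene"); m=yellow(im2);n,l,st,c=cv2.connectedComponentsWithStats(m)
for i in range(1,n):
    if st[i,4]>15: print("yel scene",st[i],c[i],ray("scene",c[i],.095).round(4))
h=cv2.cvtColor(im,cv2.COLOR_RGB2HSV); w=cv2.inRange(h,(0,0,150),(180,60,255))
n,l,st,c=cv2.connectedComponentsWithStats(w)
for i in range(1,n):
    if st[i,4]>400 and st[i,0]>130 and st[i,0]<230 and st[i,1]>140:
        mk=cv2.morphologyEx((l==i).astype(np.uint8),cv2.MORPH_OPEN,np.ones((3,3)))
        r=cv2.minAreaRect(cv2.findNonZero(mk)); b=cv2.boxPoints(r)
        W=np.array([ray("top",q,.004) for q in b]); W2=np.array([ray("top",q,.042) for q in b])
        print("white",st[i],r,W.round(3).tolist(),W.mean(0).round(4),"rim",W2.mean(0).round(4),np.linalg.norm(W[1]-W[0]),np.linalg.norm(W[2]-W[1]))
cv2.imwrite("pics/c1.png",cv2.resize(im[145:305,130:320,::-1],None,fx=3.7,fy=3.7,interpolation=cv2.INTER_CUBIC))
E
```

```text
yel [266 169  19  19 175] [275.19428571 178.14285714] [ 0.5131 -0.0434  0.106 ]
yel scene [224 178  19  20 195] [233.51282051 186.66666667] [ 0.5177 -0.0375  0.095 ]
white [ 153  165   50   55 1741] ((178.81361389160156, 192.29078674316406), (47.0133171081543, 38.770721435546875), 77.6609115600586) [[0.537, 0.38, 0.004], [0.57, 0.246, 0.004], [0.407, 0.204, 0.004], [0.375, 0.336, 0.004]] [0.4723 0.2915 0.004 ] rim [0.4679 0.283  0.042 ] 0.13772988403291075 0.16844785107464413
white [147 252  38  40 860] ((164.87252807617188, 270.8541259765625), (33.052494049072266, 29.699344635009766), 64.79888153076172) [[0.226, 0.399, 0.004], [0.271, 0.308, 0.004], [0.171, 0.254, 0.004], [0.127, 0.344, 0.004]] [0.1987 0.3262 0.004 ] rim [0.2025 0.3166 0.042 ] 0.1015161437357248 0.11354200337315477
```

View pics/c1.png

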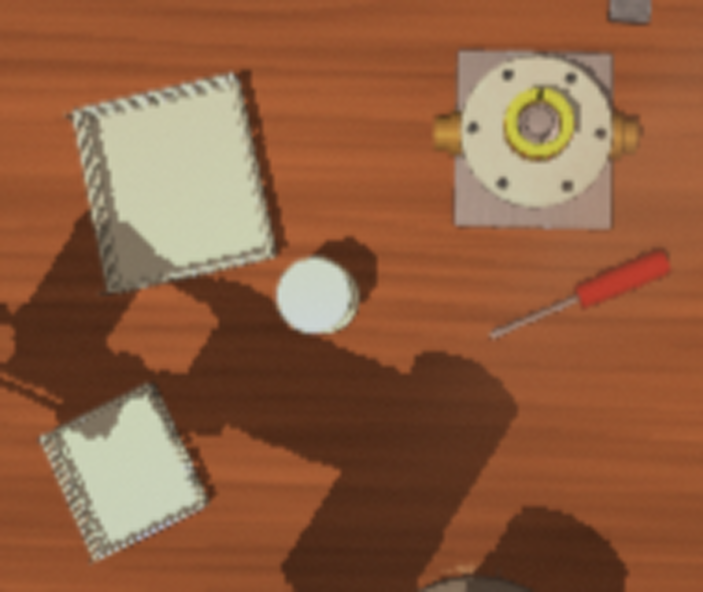

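The crop shows the wire-walled larger basket at crop (175,180) and the nut on the lid at crop (540,122), black mark facing away from the robot. The larger basket is confirmed. I'll move the arm towards the nut, winding the wrist clockwise on the way to leave room for unscrewing.

Call:
step_arm:
  increments:
    - {"delta_pos": [-5, -3.7, -1], "dr": [0, 0, 10.6], "fingers": -1}
    - {"delta_pos": [-10, -7.4, -2], "dr": [0, 0, 21.2], "fingers": -1}
    - {"delta_pos": [-15, -11, -3], "dr": [0, 0, 31.8], "fingers": -1}
    - {"delta_pos": [-20, -14.7, -3], "dr": [0, 0, 42.4], "fingers": -1}
    - {"delta_pos": [-24.6, -18.4, -3], "dr": [0, 0, 53], "fingers": -1}
  newtons: 30

```text
time: 0.82
tool_pos: [0.3585, 0.2191, 0.2569]
tool_rot: [3.141, -0.0, 1.818]
contact_force: [0.7, 0.6, 0.4]
opening: 0.0919
grip_force: 0.0
```

```bash
cat >> h.py <<'E'
from scipy.spatial.transform import Rotation as Ro
def to(X,yaw=None):
    s=robot.observe(); R=Ro.from_euler("xyz",s["tool_rot"]).as_matrix()
    print("t",round(float(s["time"]),2),"pos",s["tool_pos"].round(4),"rot",s["tool_rot"].round(3),"q",s["qpos"].round(2),"F",s["contact_force"].round(1),"tz",round(float(s["torque"][2]),2),"op",round(float(s["opening"]),4),"grip",round(float(s["grip_force"]),1))
    print("delta cm",(R.T@(np.asarray(X)-s["tool_pos"])*100).round(2))
    if yaw is not None:
        print("dr deg",np.degrees((R.T@(Ro.from_euler("xyz",[np.pi,0,yaw]).as_matrix()) and 0) if False else (Ro.from_matrix(R.T@Ro.from_euler("xyz",[np.pi,0,yaw]).as_matrix())).as_rotvec()).round(1))
E
sed -i '/dr deg/c\        print("dr deg",np.degrees(Ro.from_matrix(R.T@Ro.from_euler("xyz",[np.pi,0,yaw]).as_matrix()).as_rotvec()).round(1))' h.py
python3 -c "
from h import *
to([.513,-.043,.257],-.4)"
```

```text
t 0.82 pos [0.3585 0.2191 0.2569] rot [ 3.141 -0.     1.818] q [0.37 0.12 1.73 0.   1.29 0.12] F [0.7 0.6 0.4] tz -0.03 op 0.0919 grip 0.0
delta cm [-29.19   8.57  -0.  ]
dr deg [ 0.000e+00 -1.000e-01  1.271e+02]
```

Call:
step_arm:
  increments:
    - {"delta_pos": [-5.8, 1.7, 0], "dr": [0, 0, 10.6], "fingers": -1}
    - {"delta_pos": [-11.6, 3.4, 0], "dr": [0, 0, 21.2], "fingers": -1}
    - {"delta_pos": [-17.4, 5.1, 0], "dr": [0, 0, 31.8], "fingers": -1}
    - {"delta_pos": [-23.2, 6.8, 0], "dr": [0, 0, 42.4], "fingers": -1}
    - {"delta_pos": [-29.2, 8.6, 0], "dr": [0, 0, 53], "fingers": -1}

```text
time: 1.45
tool_pos: [0.5147, -0.042, 0.2567]
tool_rot: [-3.142, -0.0, 0.892]
contact_force: [1.6, 0.5, 0.2]
opening: 0.0917
grip_force: 0.0
```

Call:
step_arm:
  increments:
    - {"delta_pos": [0, 0, 0], "dr": [0, 0, 10.6], "fingers": -1}
    - {"delta_pos": [0, 0, 0], "dr": [0, 0, 21.2], "fingers": -1}
    - {"delta_pos": [0, 0, 0], "dr": [0, 0, 31.8], "fingers": -1}
    - {"delta_pos": [0, 0, 0], "dr": [0, 0, 42.4], "fingers": -1}
    - {"delta_pos": [0, 0, 0], "dr": [0, 0, 53], "fingers": -1}

```text
time: 2.08
tool_pos: [0.5139, -0.0402, 0.2565]
tool_rot: [-3.141, 0.001, -0.032]
contact_force: [0.6, -0.3, -0.5]
opening: 0.0919
grip_force: 0.0
```

Call:
step_arm:
  increments:
    - {"delta_pos": [0, 0, 0], "dr": [0, 0, 10.5], "fingers": -1}
    - {"delta_pos": [0, 0, 0], "dr": [0, 0, 21], "fingers": -1}
    - {"delta_pos": [0, 0, 0], "dr": [0, 0, 21], "fingers": -1}
    - {"delta_pos": [0, 0, 0], "dr": [0, 0, 21], "fingers": -1}
    - {"delta_pos": [0, 0, 0], "dr": [0, 0, 21], "fingers": -1}

```text
time: 2.7
tool_pos: [0.514, -0.0402, 0.2567]
tool_rot: [-3.142, 0.0, -0.391]
contact_force: [0.8, -0.0, 0.2]
opening: 0.0919
grip_force: 0.0
```

```bash
python3 - <<'E'
from h import *
p=viewer.camera_params("wrist"); im=viewer.read_camera("wrist")
m=yellow(im); n,l,st,c=cv2.connectedComponentsWithStats(m)
for i in range(1,n):
    if st[i,4]>100:
        (e)=cv2.minEnclosingCircle(cv2.findNonZero((l==i).astype(np.uint8)))
        print(st[i],e,ray("wrist",e[0],.106,p).round(4),ray("wrist",c[i],.106,p).round(4))
print("expected px",proj("wrist",[.513,-.043,.106],p), proj("top",[.513,-.043,.106]))
print(np.round(p["T"],3).tolist())
to([.513,-.043,.257])
cv2.imwrite("pics/w1.png",im[...,::-1])
E
```

```text
[ 231  148   56   58 1413] ((258.669921875, 176.3265838623047), 29.2685604095459) [ 0.518  -0.0451  0.106 ] [ 0.516  -0.0449  0.106 ]
expected px [258.63444367 181.22090607] [275.07544175 178.17618102]
[[-0.381, -0.884, -0.272, 0.589], [-0.925, 0.364, 0.112, -0.07], [0.0, 0.294, -0.956, 0.414], [0.0, 0.0, 0.0, 1.0]]
t 2.75 pos [ 0.514  -0.0402  0.2567] rot [-3.142  0.    -0.391] q [-0.23  0.3   1.5   0.    1.34  1.74] F [-0.2  0.1 -0.4] tz -0.04 op 0.0914 grip 0.0
delta cm [ 0.01  0.3  -0.03]
```

View pics/w1.png

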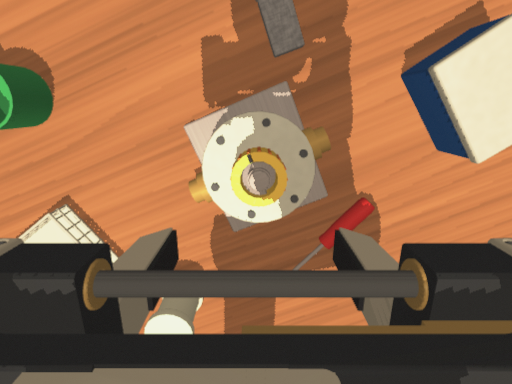

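The wrist view shows the nut at (259,177) on the lid, with the screwdriver and cartridge clear of the fingers. I'll refine the centre with a silhouette model, accounting for the visible side.

```bash
python3 - <<'E'
from h import *
from scipy.optimize import minimize
t=np.linspace(0,2*np.pi,48); 
def fit(name,p,im,x0):
    m=yellow(im); n,l,st,c=cv2.connectedComponentsWithStats(m)
    i=min((i for i in range(1,n) if st[i,4]>100),key=lambda i:np.hypot(*(c[i]-proj(name,[*x0,.09],p))))
    H=cv2.convexHull(cv2.findNonZero((l==i).astype(np.uint8)))
    S=8; M=np.zeros((384*2,512*2),np.uint8)
    def poly(x): 
        P=np.array([proj(name,[x[0]+.03*np.cos(a),x[1]+.03*np.sin(a),z],p) for z in (.072,.106) for a in t],np.float32)
        return cv2.convexHull(P)
    def cost(x):
        q=poly(x); H2=H.astype(np.float32)
        a=cv2.intersectConvexConvex(q,H2)[0]; return -a/(cv2.contourArea(q)+cv2.contourArea(H2)-a)
    r=minimize(cost,x0,method="Nelder-Mead",options=dict(initial_simplex=np.array(x0)+[[0,0],[.005,0],[0,.005]],xatol=1e-4))
    print(name,r.x.round(4),-r.fun)
fit("wrist",viewer.camera_params("wrist"),viewer.read_camera("wrist"),[.513,-.043])
fit("top",viewer.camera_params("top"),viewer.read_camera("top"),[.513,-.043])
fit("scene",viewer.camera_params("scene"),viewer.read_camera("scene"),[.513,-.043])
to([.514,-.044,.111])
E
```

```text
wrist [ 0.5147 -0.0434] 0.9626402888578333Traceback (most recent call last):
  File "<stdin>", line 18, in <module>
  File "<stdin>", line 6, in fit
ValueError: min() iterable argument is empty
```

Call:
step_arm:
  increments:
    - {"delta_pos": [0.2, 0.3, 4], "dr": [0, 0, 0], "fingers": -1}
    - {"delta_pos": [0.2, 0.3, 8], "dr": [0, 0, 0], "fingers": -1}
    - {"delta_pos": [0.2, 0.3, 12], "dr": [0, 0, 0], "fingers": -1}
    - {"delta_pos": [0.2, 0.3, 16], "dr": [0, 0, 0], "fingers": -1}
    - {"delta_pos": [0.2, 0.3, 18.3], "dr": [0, 0, 0], "fingers": -1}

```text
time: 3.48
tool_pos: [0.5138, -0.0435, 0.0718]
tool_rot: [3.141, 0.002, -0.392]
contact_force: [-0.2, -0.2, 0.2]
opening: 0.092
grip_force: 0.0
```

Call:
step_arm:
  increments:
    - {"delta_pos": [0, 0, 0], "dr": [0, 0, 0], "fingers": 0.5}
    - {"delta_pos": [0, 0, 0], "dr": [0, 0, 0], "fingers": 1}
    - {"delta_pos": [0, 0, 0], "dr": [0, 0, 0], "fingers": 1}
    - {"delta_pos": [0, 0, 0], "dr": [0, 0, 0], "fingers": 1}
    - {"delta_pos": [0, 0, 0], "dr": [0, 0, 0], "fingers": 1}
  newtons: 30

```text
time: 4.1
tool_pos: [0.5154, -0.0438, 0.0748]
tool_rot: [-3.141, -0.002, -0.393]
contact_force: [-1.3, 0.1, 6.4]
opening: 0.0599
grip_force: 30.0
```

```bash
python3 -c "
from h import *
to([.5147,-.0434,.073])"
```

```text
t 4.1 pos [ 0.5154 -0.0438  0.0748] rot [-3.141e+00 -2.000e-03 -3.930e-01] q [-0.23  0.5   1.74  0.    0.89  1.73] F [-1.3  0.1  6.4] tz -0.03 op 0.0599 grip 30.0
delta cm [-0.08 -0.01  0.18]
```

Call:
step_arm:
  increments:
    - {"delta_pos": [0, 0, -0.04], "dr": [0, 0, -6], "fingers": 1}
    - {"delta_pos": [0, 0, -0.09], "dr": [0, 0, -12], "fingers": 1}
    - {"delta_pos": [0, 0, -0.14], "dr": [0, 0, -18], "fingers": 1}
    - {"delta_pos": [0, 0, -0.19], "dr": [0, 0, -24], "fingers": 1}
    - {"delta_pos": [0, 0, -0.24], "dr": [0, 0, -30], "fingers": 1}
  newtons: 40

```text
time: 4.72
tool_pos: [0.5147, -0.0437, 0.0762]
tool_rot: [-3.142, -0.0, 0.134]
contact_force: [-0.5, 0.3, -0.3]
opening: 0.0601
grip_force: 40.0
```

```bash
python3 - <<'E'
from h import *
to([.515,-.0435,.075])
im=viewer.read_camera("wrist")
cv2.imwrite("pics/w2.png",im[...,::-1])
E
```

```text
t 4.72 pos [ 0.5147 -0.0437  0.0762] rot [-3.142 -0.     0.134] q [-0.23  0.5   1.74  0.    0.9   1.2 ] F [-0.5  0.3 -0.3] tz 0.03 op 0.0601 grip 40.0
delta cm [ 0.03 -0.02  0.12]
```

View pics/w2.png

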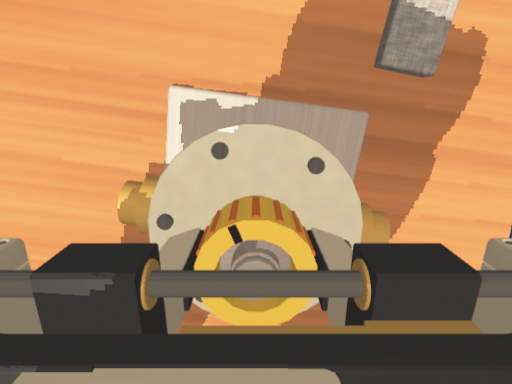

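The mark at (235,233) kept its place relative to the fingers, so the nut turned with the gripper and wrist torque is negligible. I'll continue.

Call:
step_arm:
  increments:
    - {"delta_pos": [0, 0, -0.08], "dr": [0, 0, -10], "fingers": 1}
    - {"delta_pos": [0, 0, -0.16], "dr": [0, 0, -20], "fingers": 1}
    - {"delta_pos": [0, 0, -0.24], "dr": [0, 0, -30], "fingers": 1}
    - {"delta_pos": [0, 0, -0.31], "dr": [0, 0, -40], "fingers": 1}
    - {"delta_pos": [0, 0, -0.39], "dr": [0, 0, -50], "fingers": 1}

```text
time: 5.4
tool_pos: [0.5147, -0.0435, 0.0801]
tool_rot: [-3.141, -0.0, 1.007]
contact_force: [0.1, 1.2, -1.1]
opening: 0.0595
grip_force: 40.0
```

Call:
step_arm:
  increments:
    - {"delta_pos": [0, 0, -0.08], "dr": [0, 0, -10], "fingers": 1}
    - {"delta_pos": [0, 0, -0.16], "dr": [0, 0, -20], "fingers": 1}
    - {"delta_pos": [0, 0, -0.24], "dr": [0, 0, -30], "fingers": 1}
    - {"delta_pos": [0, 0, -0.31], "dr": [0, 0, -40], "fingers": 1}
    - {"delta_pos": [0, 0, -0.39], "dr": [0, 0, -50], "fingers": 1}

```text
time: 6.02
tool_pos: [0.5141, -0.0427, 0.0838]
tool_rot: [-3.141, -0.002, 1.88]
contact_force: [-1.3, 3.3, -0.4]
opening: 0.0596
grip_force: 40.0
```

```bash
python3 -c "
from h import *
to([.5147,-.0434,.084])"
```

```text
t 6.03 pos [ 0.5141 -0.0427  0.0838] rot [-3.141e+00 -2.000e-03  1.880e+00] q [-0.23  0.49  1.74  0.    0.92 -0.54] F [-1.3  3.3 -0.4] tz -0.04 op 0.0596 grip 40.0
delta cm [-0.08  0.03 -0.02]
```

Call:
step_arm:
  increments:
    - {"delta_pos": [0, 0, -0.08], "dr": [0, 0, -10], "fingers": 1}
    - {"delta_pos": [0, 0, -0.16], "dr": [0, 0, -20], "fingers": 1}
    - {"delta_pos": [0, 0, -0.24], "dr": [0, 0, -30], "fingers": 1}
    - {"delta_pos": [0, 0, -0.31], "dr": [0, 0, -40], "fingers": 1}
    - {"delta_pos": [0, 0, -0.39], "dr": [0, 0, -50], "fingers": 1}

```text
time: 6.65
tool_pos: [0.5133, -0.0427, 0.0876]
tool_rot: [3.141, -0.004, 2.753]
contact_force: [-4.3, 2.2, 3.6]
opening: 0.0597
grip_force: 40.0
```

Call:
step_arm:
  increments:
    - {"delta_pos": [0, 0, -0.08], "dr": [0, 0, -10], "fingers": 1}
    - {"delta_pos": [0, 0, -0.16], "dr": [0, 0, -20], "fingers": 1}
    - {"delta_pos": [0, 0, -0.24], "dr": [0, 0, -30], "fingers": 1}
    - {"delta_pos": [0, 0, -0.31], "dr": [0, 0, -40], "fingers": 1}
    - {"delta_pos": [0, 0, -0.39], "dr": [0, 0, -50], "fingers": 1}

```text
time: 7.28
tool_pos: [0.5127, -0.0433, 0.0915]
tool_rot: [3.139, -0.003, -2.658]
contact_force: [-5.0, 0.2, 2.0]
opening: 0.0595
grip_force: 40.0
```

```bash
python3 - <<'E'
from h import *
to([.5147,-.0434,.092])
im=viewer.read_camera("wrist")
cv2.imwrite("pics/w3.png",im[...,::-1])
E
```

```text
t 7.28 pos [ 0.5127 -0.0433  0.0915] rot [ 3.139e+00 -3.000e-03 -2.658e+00] q [-0.23  0.48  1.73 -0.    0.94 -2.29] F [-5.   0.2  2. ] tz -0.1 op 0.0595 grip 40.0
delta cm [-0.17 -0.1  -0.05]
```

View pics/w3.png

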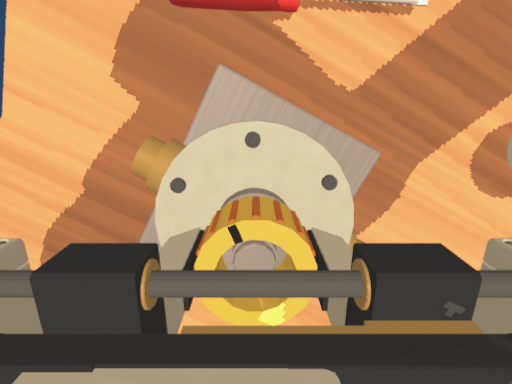

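The nut is still gripped in the same place, mark at (235,233), after 4.0 rad, so it is past the thread end. I'll lift it slowly straight up.

Call:
step_arm:
  increments:
    - {"delta_pos": [0, 0, -0.1], "dr": [0, 0, 0], "fingers": 1}
    - {"delta_pos": [0, 0, -0.2], "dr": [0, 0, 0], "fingers": 1}
    - {"delta_pos": [0, 0, -0.4], "dr": [0, 0, 0], "fingers": 1}
    - {"delta_pos": [0, 0, -0.6], "dr": [0, 0, 0], "fingers": 1}
    - {"delta_pos": [0, 0, -0.8], "dr": [0, 0, 0], "fingers": 1}

```text
time: 7.95
tool_pos: [0.5135, -0.0435, 0.099]
tool_rot: [3.14, -0.002, -2.664]
contact_force: [-4.7, -0.4, -4.3]
opening: 0.0596
grip_force: 40.0
```

```bash
python3 -c "
from h import *
to([.5147,-.0434,.092])"
```

```text
t 7.95 pos [ 0.5135 -0.0435  0.099 ] rot [ 3.140e+00 -2.000e-03 -2.664e+00] q [-0.23  0.47  1.72 -0.    0.96 -2.28] F [-4.7 -0.4 -4.3] tz 0.02 op 0.0596 grip 40.0
delta cm [-0.11 -0.05  0.7 ]
```

Call:
step_arm:
  increments:
    - {"delta_pos": [0, 0, -1], "dr": [0, 0, 0], "fingers": 1}
    - {"delta_pos": [0, 0, -3], "dr": [0, 0, 0], "fingers": 1}
    - {"delta_pos": [0, 0, -6], "dr": [0, 0, 0], "fingers": 1}
    - {"delta_pos": [0, 0, -10], "dr": [0, 0, 0], "fingers": 1}
    - {"delta_pos": [0, 0, -13], "dr": [0, 0, 0], "fingers": 1}

```text
time: 8.57
tool_pos: [0.5163, -0.0437, 0.2329]
tool_rot: [-3.138, 0.005, -2.663]
contact_force: [-0.3, 0.1, -1.5]
opening: 0.0599
grip_force: 40.0
```

```bash
python3 - <<'E'
from h import *
to([.472,.288,.229],1.823)
print("det",ray("top",(168,130),.0),"scoop",ray("top",(203,123),.07))
im=viewer.read_camera("wrist"); im2=viewer.read_camera("scene")
a=cv2.resize(im2[120:300,140:380,::-1],(512,384),interpolation=cv2.INTER_CUBIC)
b=im[:,:,::-1]
cv2.imwrite("pics/w4.png",cv2.resize(np.hstack([a,b]),(800,300)))
E
```

```text
t 8.57 pos [ 0.5163 -0.0437  0.2329] rot [-3.138  0.005 -2.663] q [-0.23  0.32  1.54  0.    1.28 -2.28] F [-0.3  0.1 -1.5] tz 0.01 op 0.0599 grip 40.0
delta cm [-11.34  31.49   0.34]
dr deg [1.00e-01 4.00e-01 1.03e+02]
det [0.69843406 0.34277227 0.        ] scoop [0.70485148 0.20527629 0.07      ]
```

View pics/w4.png

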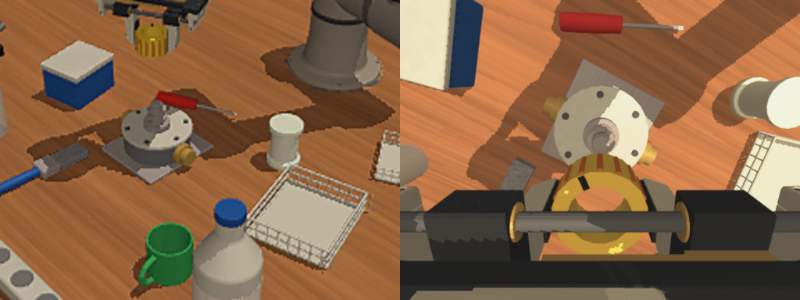

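The scene half shows the nut at (150,40) in the fingers, above the bare stud at (157,115). In the wrist half the mark at (585,183) hasn't slipped. I'll carry it over the basket, turning the fingers to its long axis.

Call:
step_arm:
  increments:
    - {"delta_pos": [-1, 2.8, 0], "dr": [0, 0, 10], "fingers": 1}
    - {"delta_pos": [-2.2, 6, 0], "dr": [0, 0, 20], "fingers": 1}
    - {"delta_pos": [-3.5, 9.5, 0], "dr": [0, 0, 30], "fingers": 1}
    - {"delta_pos": [-4.8, 13, 0], "dr": [0, 0, 40], "fingers": 1}
    - {"delta_pos": [-6, 16.5, 0], "dr": [0, 0, 50], "fingers": 1}

```text
time: 9.3
tool_pos: [0.4919, 0.1318, 0.2293]
tool_rot: [3.141, 0.001, 2.742]
contact_force: [0.1, -0.0, -0.4]
opening: 0.0593
grip_force: 40.0
```

```bash
python3 -c "
from h import *
to([.472,.288,.229],1.823)"
```

```text
t 9.3 pos [0.4919 0.1318 0.2293] rot [3.141e+00 1.000e-03 2.742e+00] q [ 0.11  0.31  1.56  0.    1.27 -1.06] F [ 0.1 -0.  -0.4] tz -0.03 op 0.0593 grip 40.0
delta cm [ 7.91 13.62  0.04]
dr deg [ 0.1  0.  52.7]
```

Call:
step_arm:
  increments:
    - {"delta_pos": [1.9, 3.3, 0], "dr": [0, 0, 10.5], "fingers": 1}
    - {"delta_pos": [3.8, 6.6, 0], "dr": [0, 0, 21], "fingers": 1}
    - {"delta_pos": [5.6, 9.6, 0], "dr": [0, 0, 31.5], "fingers": 1}
    - {"delta_pos": [7.1, 12.2, 0], "dr": [0, 0, 42], "fingers": 1}
    - {"delta_pos": [7.9, 13.6, 0], "dr": [0, 0, 52.7], "fingers": 1}

```text
time: 9.93
tool_pos: [0.4706, 0.2881, 0.2291]
tool_rot: [3.141, -0.001, 1.823]
contact_force: [0.4, -0.3, -1.3]
opening: 0.0597
grip_force: 40.0
```

```bash
python3 - <<'E'
from h import *
to([.472,.288,.229],1.823)
p=viewer.camera_params("wrist"); im=viewer.read_camera("wrist"); b=im[:,:,::-1].copy()
np.savez("w5.npz",im=im,**p)
def box(c,a):
    for z,col in((.004,(0,0,255)),(.042,(255,0,0))):
        P=[proj("wrist",[c[0]+x*np.cos(a)-y*np.sin(a),c[1]+x*np.sin(a)+y*np.cos(a),z],p) for x,y in((.085,.075),(-.085,.075),(-.085,-.075),(.085,-.075))]
        cv2.polylines(b,[np.int32(np.round(P))],True,col,1)
box((.472,.2885),.252)
cv2.imwrite("pics/w5.png",cv2.resize(b,(768,576)))
E
```

```text
t 9.93 pos [0.4706 0.2881 0.2291] rot [ 3.141e+00 -1.000e-03  1.823e+00] q [0.41 0.39 1.45 0.   1.31 0.16] F [ 0.4 -0.3 -1.3] tz 0.02 op 0.0597 grip 40.0
delta cm [-0.04  0.13  0.01]
dr deg [ 0. -0.  0.]
```

View pics/w5.png

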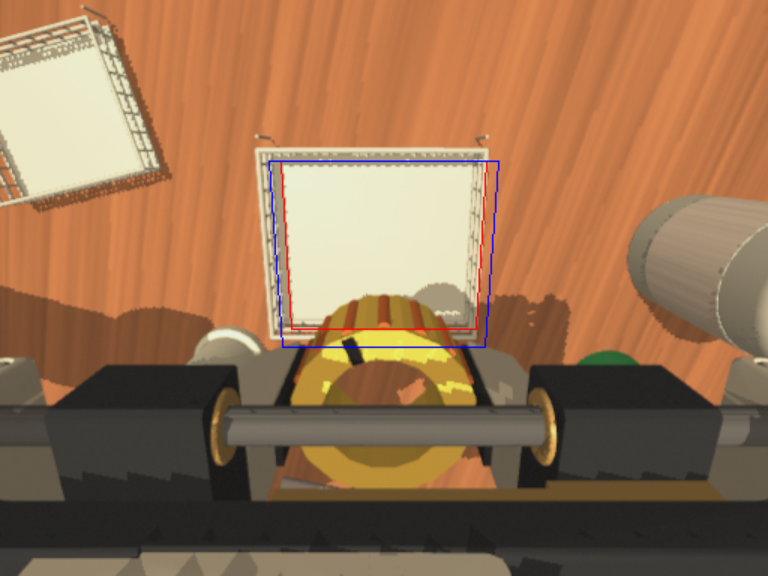

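The overlay (blue rim, red floor) matches in orientation. The real rim corners are at (257,149), (488,149) and (270,340), so the basket is shifted about (-12,-10) px from the guess. I'll correct for that.

```bash
python3 - <<'E'
from h import *
d=np.load("w5.npz"); p={"K":d["K"],"T":d["T"]}
o=[(257,149),(488,149),(270,340)]; m=[(269,161),(498,161),(282,347)]
D=np.array([ray("w",np.array(a)/1.5,.042,p)-ray("w",np.array(b)/1.5,.042,p) for a,b in zip(o,m)]); print(D.round(4))
c=np.array([.472,.2885,0])+D.mean(0); print(c)
to([c[0],c[1],.05],1.823)
E
```

```text
[[-0.0101  0.0062  0.    ]
 [-0.0099  0.0062  0.    ]
 [-0.0109  0.0038  0.    ]]
[4.61686447e-01 2.93903972e-01 1.85037171e-17]
t 9.97 pos [0.4704 0.2893 0.2291] rot [ 3.141e+00 -2.000e-03  1.815e+00] q [0.41 0.39 1.45 0.   1.31 0.17] F [-0.8  0.5 -0.8] tz -0.0 op 0.0599 grip 40.0
delta cm [ 0.62 -0.75 17.91]
dr deg [ 0.  -0.1 -0.4]
```

Call:
step_arm:
  increments:
    - {"delta_pos": [0.6, -0.7, 3], "dr": [0, 0, 0], "fingers": 1}
    - {"delta_pos": [0.6, -0.7, 7], "dr": [0, 0, 0], "fingers": 1}
    - {"delta_pos": [0.6, -0.7, 12], "dr": [0, 0, 0], "fingers": 1}
    - {"delta_pos": [0.6, -0.7, 16], "dr": [0, 0, 0], "fingers": 1}
    - {"delta_pos": [0.6, -0.7, 18.5], "dr": [0, 0, 0], "fingers": 1}

```text
time: 10.6
tool_pos: [0.4619, 0.2896, 0.0423]
tool_rot: [-3.14, 0.0, 1.831]
contact_force: [0.8, 0.3, -1.5]
opening: 0.0597
grip_force: 40.0
```

Call:
step_arm:
  increments:
    - {"delta_pos": [0, 0, 0.5], "dr": [0, 0, 0], "fingers": 1}
    - {"delta_pos": [0, 0, 1.0], "dr": [0, 0, 0], "fingers": 1}
    - {"delta_pos": [0, 0, 1.5], "dr": [0, 0, 0], "fingers": 1}
    - {"delta_pos": [0, 0, 1.9], "dr": [0, 0, 0], "fingers": 1}
    - {"delta_pos": [0, 0, 2.2], "dr": [0, 0, 0], "fingers": 1}

```text
time: 11.22
tool_pos: [0.4628, 0.2903, 0.0229]
tool_rot: [3.141, -0.0, 1.829]
contact_force: [0.2, -0.5, -0.3]
opening: 0.0597
grip_force: 40.0
```

Call:
step_arm:
  increments:
    - {"delta_pos": [0, 0, 0.1], "dr": [0, 0, 0], "fingers": 1}
    - {"delta_pos": [0, 0, 0.2], "dr": [0, 0, 0], "fingers": 1}
    - {"delta_pos": [0, 0, 0.3], "dr": [0, 0, 0], "fingers": 1}
    - {"delta_pos": [0, 0, 0.4], "dr": [0, 0, 0], "fingers": 1}
    - {"delta_pos": [0, 0, 0.5], "dr": [0, 0, 0], "fingers": 1}

```text
time: 11.85
tool_pos: [0.4626, 0.2903, 0.0177]
tool_rot: [3.141, -0.0, 1.829]
contact_force: [0.3, -0.3, -0.6]
opening: 0.0596
grip_force: 40.0
```

```bash
python3 - <<'E'
from h import *
to([.462,.2935,.008],1.815)
E
```

```text
t 11.85 pos [0.4626 0.2903 0.0177] rot [ 3.141 -0.     1.829] q [0.42 0.63 1.7  0.   0.81 0.16] F [ 0.3 -0.3 -0.6] tz -0.02 op 0.0596 grip 40.0
delta cm [0.32 0.03 0.97]
dr deg [ 0.  -0.   0.8]
```

Still free; continue down slowly, with a 3 mm centring correction.

Call:
step_arm:
  increments:
    - {"delta_pos": [0.1, 0, 0.1], "dr": [0, 0, 0], "fingers": 1}
    - {"delta_pos": [0.2, 0, 0.25], "dr": [0, 0, 0], "fingers": 1}
    - {"delta_pos": [0.3, 0, 0.4], "dr": [0, 0, 0], "fingers": 1}
    - {"delta_pos": [0.3, 0, 0.5], "dr": [0, 0, 0], "fingers": 1}
    - {"delta_pos": [0.3, 0, 0.6], "dr": [0, 0, 0], "fingers": 1}

```text
time: 12.48
tool_pos: [0.4618, 0.2932, 0.0117]
tool_rot: [3.142, -0.0, 1.829]
contact_force: [0.4, -0.0, -0.8]
opening: 0.0596
grip_force: 40.0
```

Call:
step_arm:
  increments:
    - {"delta_pos": [0, 0, 0.05], "dr": [0, 0, 0], "fingers": 1}
    - {"delta_pos": [0, 0, 0.1], "dr": [0, 0, 0], "fingers": 1}
    - {"delta_pos": [0, 0, 0.15], "dr": [0, 0, 0], "fingers": 1}
    - {"delta_pos": [0, 0, 0.15], "dr": [0, 0, 0], "fingers": 1}
    - {"delta_pos": [0, 0, 0.15], "dr": [0, 0, 0], "fingers": 1}

```text
time: 13.1
tool_pos: [0.4618, 0.2932, 0.0103]
tool_rot: [3.141, -0.0, 1.829]
contact_force: [1.1, 0.0, -0.2]
opening: 0.0597
grip_force: 40.0
```

Call:
step_arm:
  increments:
    - {"delta_pos": [0, 0, 0.05], "dr": [0, 0, 0], "fingers": 1}
    - {"delta_pos": [0, 0, 0.1], "dr": [0, 0, 0], "fingers": 1}
    - {"delta_pos": [0, 0, 0.15], "dr": [0, 0, 0], "fingers": 1}
    - {"delta_pos": [0, 0, 0.15], "dr": [0, 0, 0], "fingers": 1}
    - {"delta_pos": [0, 0, 0.15], "dr": [0, 0, 0], "fingers": 1}

```text
time: 13.72
tool_pos: [0.4618, 0.2931, 0.0088]
tool_rot: [-3.142, -0.0, 1.829]
contact_force: [-1.0, -0.3, 0.8]
opening: 0.0601
grip_force: 40.0
```

Call:
step_arm:
  increments:
    - {"delta_pos": [0, 0, 0.04], "dr": [0, 0, 0], "fingers": 1}
    - {"delta_pos": [0, 0, 0.08], "dr": [0, 0, 0], "fingers": 1}
    - {"delta_pos": [0, 0, 0.1], "dr": [0, 0, 0], "fingers": 1}
    - {"delta_pos": [0, 0, 0.1], "dr": [0, 0, 0], "fingers": 1}
    - {"delta_pos": [0, 0, 0.1], "dr": [0, 0, 0], "fingers": 1}

```text
time: 14.35
tool_pos: [0.4618, 0.2931, 0.0088]
tool_rot: [3.141, -0.0, 1.829]
contact_force: [-3.6, -1.7, 9.3]
opening: 0.0598
grip_force: 40.0
```

Contact at 9 N. I'll ease off slightly, then open to about 76 mm and back out straight up.

Call:
step_arm:
  increments:
    - {"delta_pos": [0, 0, -0.07], "dr": [0, 0, 0], "fingers": 1}
    - {"delta_pos": [0, 0, -0.07], "dr": [0, 0, 0], "fingers": -0.4}
    - {"delta_pos": [0, 0, -0.07], "dr": [0, 0, 0], "fingers": -0.5}
    - {"delta_pos": [0, 0, -0.07], "dr": [0, 0, 0], "fingers": -0.65}
    - {"delta_pos": [0, 0, -0.07], "dr": [0, 0, 0], "fingers": -0.65}

```text
time: 14.98
tool_pos: [0.4618, 0.2932, 0.0083]
tool_rot: [-3.142, -0.0, 1.829]
contact_force: [-0.6, -0.3, -1.2]
opening: 0.0757
grip_force: 0.0
```

Call:
step_arm:
  increments:
    - {"delta_pos": [0, 0, 0], "dr": [0, 0, 0], "fingers": -0.65}
    - {"delta_pos": [0, 0, -0.5], "dr": [0, 0, 0], "fingers": -0.65}
    - {"delta_pos": [0, 0, -2], "dr": [0, 0, 0], "fingers": -0.65}
    - {"delta_pos": [0, 0, -5], "dr": [0, 0, 0], "fingers": -0.65}
    - {"delta_pos": [0, 0, -9], "dr": [0, 0, 0], "fingers": -0.65}

```text
time: 15.6
tool_pos: [0.4614, 0.293, 0.0998]
tool_rot: [-3.141, 0.0, 1.829]
contact_force: [0.8, 0.1, 0.1]
opening: 0.0757
grip_force: 0.0
```

Call:
step_arm:
  increments:
    - {"delta_pos": [0, 0, -5], "dr": [0, 0, 0], "fingers": -0.65}
    - {"delta_pos": [0, 0, -10], "dr": [0, 0, 0], "fingers": -0.65}
    - {"delta_pos": [0, 0, -12], "dr": [0, 0, 0], "fingers": -0.65}
    - {"delta_pos": [0, 0, -12], "dr": [0, 0, 0], "fingers": -0.65}
    - {"delta_pos": [0, 0, -12], "dr": [0, 0, 0], "fingers": -0.65}

```text
time: 16.23
tool_pos: [0.4612, 0.2929, 0.2177]
tool_rot: [-3.14, 0.0, 1.829]
contact_force: [-1.1, 0.1, -1.2]
opening: 0.0757
grip_force: 0.0
```

```bash
python3 - <<'E'
from h import *
to([.462,.2935,.008])
im=viewer.read_camera("wrist"); im2=viewer.read_camera("scene")
a=cv2.resize(im2[120:345,110:410,::-1],(512,384),interpolation=cv2.INTER_CUBIC)
cv2.imwrite("pics/w6.png",cv2.resize(np.hstack([a,im[:,:,::-1]]),(800,300)))
E
```

```text
t 16.23 pos [0.4612 0.2929 0.2177] rot [-3.14   0.     1.829] q [0.43 0.39 1.48 0.   1.28 0.17] F [-1.1  0.1 -1.2] tz -0.01 op 0.0757 grip 0.0
delta cm [ 0.04  0.13 20.97]
```

View pics/w6.png

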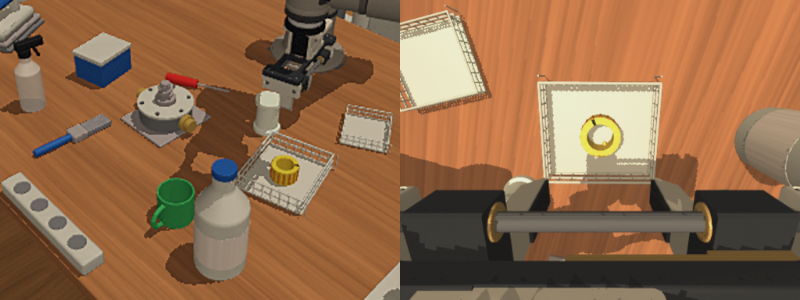

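The nut stands upright at (601,135) in the wrist half, in the middle of the larger basket. The gripper is clear and the other things haven't moved. I'm handing in.

```bash
python3 -c "
from cell import robot
print(robot.hand_in())"
```

```text
the job is handed in; nothing more can be done
None
```

The yellow nut was unscrewed (4.0 rad), lifted clear of the stud and released standing upright in the middle of the larger white basket; nothing else appeared moved, and I handed the job in at about 16 s.

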